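Close the storage canisters: each twist-lock lid on its own canister

ROBOT

A 6-joint arm with a two-finger parallel gripper is mounted at the origin on a cart in front of the work surface, level with it; the furniture and walls round the work are solid. World frame = base frame: x ahead of the robot, y to its left, z up, the work surface at z = 0. Lengths are in mm, angles in rad, forces in N, time in s.
With the tool pointing down it reaches from about 400 to 825 mm from the base axis. Payload 7 kg.
Tool frame: the origin (TCP) lies at the very end of the fingers, on their centre line; the grasp point (between the pads) lies 19 mm behind it; z points along the fingers, y is the line along which they close (so a half turn about z gives the same grasp; the last joint's range is limited). The gripper opens to 88 mm and grips with 3 to 60 N. Pads are 19 mm wide; open, the fingers measure 130 mm over their backs; the gripper's body (78 mm by 193 mm) begins 47 mm behind the grasp point.
Start: joints at [-0.922, 0.359, 0.012, 0, -1.224, -0.288], TCP at [238.263, -631.527, 226.561] pointing down, gripper open.
Joint ranges: [-3.07, 3.07], [-1.43, 2.12], [-1.02, 1.25], [-3.03, 1.67], [-3.05, -0], [-3.03, 3.03]. Speed limits (rad/s): [2.39, 2.39, 3.01, 3.14, 3.14, 3.14].

INTERFACE

Orientations are given as a unit quaternion [x, y, z, w].
In Python, from plant import bot gives the robot as it stands. Calls block until the motion is done:
- bot.move_ptp(position, orientation): joint-space move of the TCP to a pose.
- bot.line_to(position, velocity=150, ori=None): straight line of the TCP; ori=None keeps the orientation; velocity is the mean speed in mm/s.
- bot.move_joints(angles): joint-space move.
- bot.move_gripper(opening, force=None): finger opening in mm; force is the grip in N (None keeps the last); returns when the fingers have stopped.
- bot.pause(seconds).
- bot.solve_ik(position, orientation): joint angles nearest the present ones, or None.
- bot.read_state(): the state.
- bot.camera(name): name is "scene" or "side" or "wrist"; returns the picture (400x640x3 uint8, red, green, blue); there is no depth.
- bot.get_calibration(name): a dict with "fx", "fy", "cx", "cy" (pixels), "view" (4x4, takes a point from world to camera coordinates); the wrist camera has in their place "T_tool_cam" (4x4, takes a point from camera to tool coordinates, whose origin is the TCP and whose axes are the flange's). Camera axes: x right, y up, looking along -z (the intrinsics and any distortion apply to the point x, -y, -z); pixel columns grow to the right and rows downward; lengths in mm; the calibration is good to about 2 mm. A picture is of the moment at which its call begins: read the wrist's pose just before it. get_calibration takes no time and is no camera call.
A pose or a line that the arm cannot do raises bot.Unreachable and nothing moves.
- bot.close_job(): hands the job in; it is judged then, once.
The state is a dict: "t": time; "joint_pos": joint angles; "qvel": joint speeds; "tau": joint torques, N m; "tcp_pos": TCP position; "eef_rot": TCP orientation; "contact_force": force on the tool from outside, world axes, zero at the start; "moment": the same for the moment, N m; "width": finger opening in mm; "finger_force": force on a finger pad.
Only numpy, scipy, OpenCV 4.12 (cv2) and the standard library are available. Lean on these libraries where they do the work, as an engineer would, in place of code of your own. Each camera call takes 0.05 s, during which the arm holds its last target. There are 200 camera calls.

TASK

Close the two storage canisters: put each glazed lid on the canister it belongs to, find by sight or feel where its lugs drop through the notches of the steel collar, press it down on the spring seal and turn it clockwise (seen from above) to the stop, so that it stays locked down by itself. Leave the canisters upright about where they stand, and do not push the other things about.

Things in the scene. Friction and masses are not known exactly. Their poses are not given: they have to be found in the camera images.
- white_canister: open white-glazed stoneware canister, outside diameter 112 mm, rim 95 mm high, about 1.9 kg, standing loose on the worktop; origin at the centre of its underside, z up
- white_canister_mouth (a point): centre of the white canister's rim plane. A grey spring seal ring, outside diameter 109 mm, stands 7 mm above the rim; it yields up to 6 mm under 6 to 10 N.
- white_canister_flange (a point): centre of the top of the inward steel flange in the mouth (2 mm below the rim, 5 mm thick, inner diameter 80 mm), cut by 4 notches 90 degrees apart, each 30 degrees wide. It was fitted at any angle, not told by this yaw: see the notches from above or feel for them. Stops below it allow only a clockwise turn, about 40 degrees from the notch.
- white_lid: white-glazed lid of the white canister, 0.2 kg, upright; disc of diameter 112 mm from z = 20 to 29 mm over a steel plug of diameter 76 mm with chamfered foot; origin at the centre of the plug's underside, z up. Locked and let go, its origin is 77.5 mm above the canister's origin; pressed right down 76 mm.
- white_lid_lugs (a point): centre of the lid's four lugs (8 mm above its origin), which stick out of the plug along the lid's +x, +y, -x, -y; 93 mm across, 17 degrees wide, 5 mm thick. The lid's origin is 87.5 mm above the canister's with the lugs on the flange, 82 mm with the lugs through the notches and the lid resting on the seal.
- white_lid_knob (a point): middle of the lid's wooden bar knob, the place to grip: 46 mm long along the lid's x axis, 13 mm thick along y, 28 mm high (30 to 58 mm above the lid's origin)
- blue_canister: open blue-glazed stoneware canister, outside diameter 94 mm, rim 80 mm high, about 1.7 kg, standing loose on the worktop; origin at the centre of its underside, z up
- blue_canister_mouth (a point): centre of the blue canister's rim plane. A grey spring seal ring, outside diameter 91 mm, stands 7 mm above the rim; it yields up to 6 mm under 6 to 10 N.
- blue_canister_flange (a point): centre of the top of the inward steel flange in the mouth (2 mm below the rim, 5 mm thick, inner diameter 62 mm), cut by 4 notches 90 degrees apart, each 30 degrees wide. It was fitted at any angle, not told by this yaw: see the notches from above or feel for them. Stops below it allow only a clockwise turn, about 40 degrees from the notch.
- blue_lid: blue-glazed lid of the blue canister, 0.2 kg, upright; disc of diameter 94 mm from z = 20 to 29 mm over a steel plug of diameter 58 mm with chamfered foot; origin at the centre of the plug's underside, z up. Locked and let go, its origin is 62.5 mm above the canister's origin; pressed right down 61 mm.
- blue_lid_lugs (a point): centre of the lid's four lugs (8 mm above its origin), which stick out of the plug along the lid's +x, +y, -x, -y; 75 mm across, 17 degrees wide, 5 mm thick. The lid's origin is 72.5 mm above the canister's with the lugs on the flange, 67 mm with the lugs through the notches and the lid resting on the seal.
- blue_lid_knob (a point): middle of the lid's wooden bar knob, the place to grip: 46 mm long along the lid's x axis, 13 mm thick along y, 28 mm high (30 to 58 mm above the lid's origin)
- teapot: black side-handle teapot 115x139x74 mm, a bystander; origin at its underside
- teapot_lid: black round lid of the teapot, 67 mm wide, 24 mm high, lying on the worktop, a bystander; origin at its underside
- dish_small: small square beige dish with a few greens, 61x61x30 mm, a bystander; origin at its underside
- tongs: steel tongs lying flat, 90x152x13 mm, a bystander; origin at the underside
- rice_paddle: wooden rice paddle lying flat, 183x104x5 mm, a bystander; origin at the underside
- label_tape: roll of tape lying flat, 98 mm wide, 25 mm high, a bystander; origin at its underside
Not all that is in view belongs to the job. What is shaped like the blue_lid but pink is not meant. What is shaped like the white_lid but pink is not meant.

How it is judged:
By the outcome, as a careful person would: the job done as asked, in the order asked, and still so for the second after the job is handed in, with the robot touching nothing.
It also fails if it takes over 72 s, if anything falls off the work surface, if the arm or the gripper's body presses on something with over 40 N, if the wrist force passes 120 N, or if a joint passes its speed limit or range.

## Working session

There is one attempt and no reset: what is moved stays moved. The work goes in short steps, each a Python script; the robot and the scene stay as the last script left them, time stands still between calls to the robot, and variables do not carry over. Pictures are saved under pics/ and viewed, at most 10 in all, crops included, and the job is handed in when it is done.

```bash
ls; mkdir -p pics; python3 - <<'E'
from plant import bot
import cv2,numpy as np
for n in ["scene","side","wrist"]:
    im=bot.camera(n); cv2.imwrite(f"pics/{n}0.png",im[:,:,::-1])
    print(n,{k:(np.round(v,3).tolist() if not isinstance(v,float) else v) for k,v in bot.get_calibration(n).items()})
s=bot.read_state(); print(s)
a=cv2.imread("pics/scene0.png");b=cv2.imread("pics/side0.png")
E
```

```text
pics
scene {'fx': 495.6539114435183, 'fy': 495.6539114435183, 'cx': 322.0815873274231, 'cy': 197.1543254881618, 'view': [[-0.73, -0.683, -0.004, 498.527], [0.528, -0.568, 0.631, -277.515], [-0.433, 0.459, 0.776, -1503.768], [0.0, 0.0, 0.0, 1.0]]}
side {'fx': 451.7013762271127, 'fy': 451.7013762271127, 'cx': 320.5049919837378, 'cy': 204.49918234638363, 'view': [[-0.93, -0.366, -0.02, 571.977], [0.162, -0.461, 0.873, -123.468], [-0.329, 0.808, 0.488, -1054.745], [0.0, 0.0, 0.0, 1.0]]}
wrist {'fx': 284.3758229278835, 'fy': 284.3758229278835, 'cx': 314.9248062375354, 'cy': 199.83609090847892, 'T_tool_cam': [[-0.001, 0.967, 0.256, 68.411], [1.0, 0.001, -0.0, 0.734], [-0.0, 0.256, -0.967, -159.048], [0.0, 0.0, 0.0, 1.0]]}
{'t': 0.15, 'joint_pos': array([-9.21868191e-01,  3.59254148e-01,  1.12840562e-02, -2.72214114e-04,
       -1.22408433e+00, -2.88140423e-01]), 'qvel': array([-6.23414775e-04, -3.71954639e-03,  3.72574426e-03, -2.27943031e-03,
        1.30305096e-03,  4.81090453e-05]), 'tau': array([-2.46222990e-03, -5.83274066e+01,  2.93291974e+01,  7.00129420e+00,
        8.81103391e-03, -1.22324900e-04]), 'tcp_pos': array([ 238.16432681, -631.20250256,  225.82058426]), 'eef_rot': array([-1.79371437e-01,  9.83781213e-01,  6.19047959e-04, -1.69877692e-04]), 'contact_force': array([-0.26430266,  0.17181236,  0.56811185]), 'moment': array([ 0.03473634,  0.01809338, -0.02303465]), 'finger_force': 0.0, 'width': 87.51175077799903}
```

View pics/scene0.png

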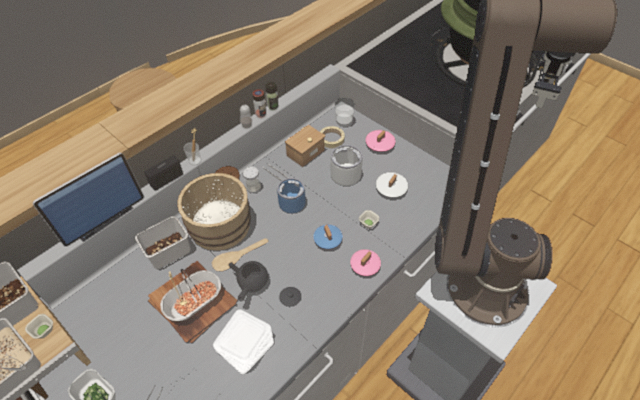

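View pics/side0.png

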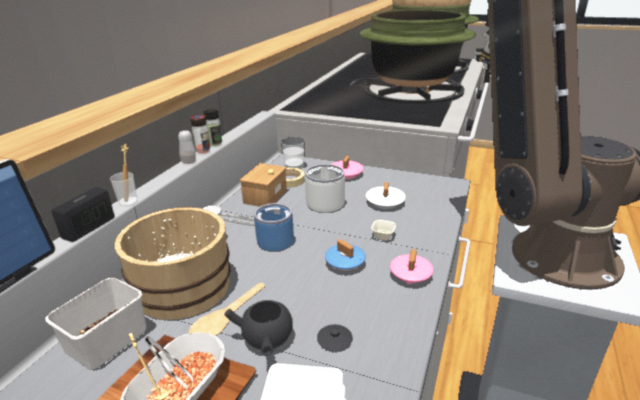

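Scene view: candidate lids are white (392,185), blue (328,237), and pink ones at (380,141) and (366,263). The white and blue ones fit the description; the pink are decoys. The white canister is at (346,165), the blue canister at (291,195). I'll confirm with a crop and triangulate.

```bash
cat > h.py <<'E'
import cv2,numpy as np
from scipy.spatial.transform import Rotation as R
from plant import bot
def cam(n,s=None):
    c=bot.get_calibration(n); 
    if n=="wrist":
        T=np.eye(4); T[:3,:3]=R.from_quat(s["eef_rot"]).as_matrix(); T[:3,3]=s["tcp_pos"]
        M=T@np.array(c["T_tool_cam"])
    else: M=np.linalg.inv(np.array(c["view"]))
    return c,M
def ray(uv,c,M):
    uv=np.atleast_2d(np.asarray(uv,float))
    d=np.c_[(uv[:,0]-c["cx"])/c["fx"],-(uv[:,1]-c["cy"])/c["fy"],-np.ones(len(uv))]
    return M[:3,3],d@M[:3,:3].T
def onplane(uv,c,M,z):
    o,d=ray(uv,c,M); return o+d*((z-o[2])/d[:,2])[:,None]
def proj(P,c,M):
    p=(np.atleast_2d(P)-M[:3,3])@M[:3,:3]
    return np.c_[c["cx"]-c["fx"]*p[:,0]/p[:,2],c["cy"]+c["fy"]*p[:,1]/p[:,2]]
def tri(obs): # list of (uv,c,M)
    A=np.zeros((3,3));b=np.zeros(3)
    for uv,c,M in obs:
        o,d=ray(uv,c,M);d=d[0]/np.linalg.norm(d[0]);P=np.eye(3)-np.outer(d,d);A+=P;b+=P@o
    x=np.linalg.solve(A,b)
    return x
def down(yaw): # tool down, tool x axis at yaw
    return (R.from_euler('z',yaw)*R.from_quat([1,0,0,0])).as_quat()
def snap(name):
    s=bot.read_state(); im=bot.camera("wrist"); return im,*cam("wrist",s)
def blob(mask,near):
    n,l,st,ce=cv2.connectedComponentsWithStats(mask.astype(np.uint8))
    ok=[i for i in range(1,n) if st[i,4]>15]
    i=min(ok,key=lambda i:np.hypot(*(ce[i]-near))); return l==i,ce[i],st[i]
def hsv(im): return cv2.cvtColor(im,cv2.COLOR_RGB2HSV).astype(int)
E
python3 - <<'E'
import cv2,numpy as np
from h import *
a=cv2.imread("pics/scene0.png")[:,:,::-1].copy();b=cv2.imread("pics/side0.png")[:,:,::-1].copy()
cA,MA=cam("scene");cB,MB=cam("side")
def brown(im): h=hsv(im); return (h[...,0]<18)&(h[...,1]>120)&(h[...,2]>60)
def blue(im): h=hsv(im); return (h[...,0]>98)&(h[...,0]<122)&(h[...,1]>110)
def white(im): h=hsv(im); return (h[...,1]<40)&(h[...,2]>195)
for nm,f,p,q in [("wknob",brown,(392,183),(387,189)),("bknob",brown,(328,232),(346,248)),
   ("blid",blue,(328,240),(345,260)),("bcan",blue,(291,196),(275,228)),("wlid",white,(392,187),(385,198))]:
    _,c1,s1=blob(f(a),p);_,c2,s2=blob(f(b),q); x=tri([(c1,cA,MA),(c2,cB,MB)])
    print(nm,c1.round(1),s1,c2.round(1),s2,x.round(1),np.hypot(*x[:2]).round())
# canister mouths by hand
for nm,p,q in [("wm",(346,154),(325,175)),("bm",(292,186),(274,212))]: print(nm,tri([(p,cA,MA),(q,cB,MB)]).round(1))
C=np.hstack([cv2.resize(a[100:300,240:440],None,fx=2,fy=2,interpolation=2),cv2.resize(b[130:330,230:430],None,fx=2,fy=2,interpolation=2)])
cv2.imwrite("pics/crop1.png",C[:,:,::-1])
E
```

```text
wknob [511.6 197.1] [493 176  43  40 321] [385.7 188.1] [385 183   3  13  30] [ 323.9 -380.   -62. ] 499.0
bknob [225.9 296.3] [223 291   9  11  39] [344.7 247.3] [338 240  14  16 137] [340.  648.9 383. ] 733.0Traceback (most recent call last):
  File "<stdin>", line 10, in <module>
  File "h.py", line 33, in blob
    i=min(ok,key=lambda i:np.hypot(*(ce[i]-near))); return l==i,ce[i],st[i]
ValueError: min() iterable argument is empty
```

```bash
python3 - <<'E'
import cv2,numpy as np
from h import *
a=cv2.imread("pics/scene0.png")[:,:,::-1].copy();b=cv2.imread("pics/side0.png")[:,:,::-1].copy()
cA,MA=cam("scene");cB,MB=cam("side")
for nm,p,q in [("wlid",(392,186),(385,197)),("blid",(328,237),(345,258)),("pinkA",(380,141),(347,170)),("pinkB",(366,263),(411,269)),("wm",(346,154),(325,175)),("bm",(292,186),(274,212))]: x=tri([(p,cA,MA),(q,cB,MB)]);print(nm,x.round(1),np.hypot(*x[:2]).round())
h=hsv(a);print(h[237,322],h[195,291],h[232,327],h[183,391],h[188,380],h[210,400])
C=np.hstack([cv2.resize(a[100:300,240:440],None,fx=2,fy=2,interpolation=2),cv2.resize(b[130:330,230:430],None,fx=2,fy=2,interpolation=2)])
cv2.imwrite("pics/crop1.png",C[:,:,::-1])
E
```

```text
wlid [ 459.  -117.8   16.3] 474.0
blid [476.1 193.7  12. ] 514.0
pinkA [ 627.1 -264.6   14.2] 681.0
pinkB [323.2 185.1  13. ] 372.0
wm [631.  -72.4  83.6] 635.0
bm [673.6 157.5  77.9] 692.0
[105  89 190] [104  93 190] [ 13 116 174] [ 12  98 115] [ 21   8 233] [  0   2 157]
```

View pics/crop1.png

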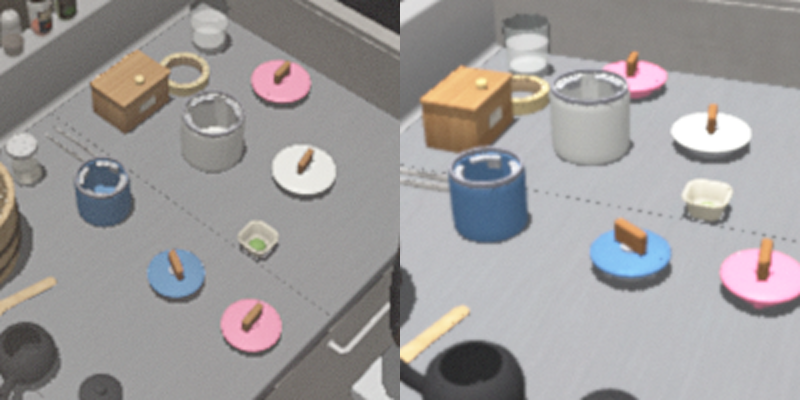

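The crop confirms it: white lid at crop (304,170), blue lid at (176,272), pink decoys at (282,80) and (252,325), and canisters white (212,130) and blue (103,190). Next, wrist views of all four targets.

```bash
cat >> h.py <<'E'
def look(P,tag,z,k=0,dy=0):
    yaw=np.arctan2(P[1],P[0])-np.pi/2; x=np.array([np.cos(yaw),np.sin(yaw)]);y=np.array([x[1],-x[0]])
    hcam=z+159-P[2]; xy=np.array(P[:2])-(68-0.264*hcam+k)*x+dy*y
    bot.move_ptp([*xy,z],down(yaw)); bot.pause(0.15)
    s=bot.read_state(); im=bot.camera("wrist"); cv2.imwrite(f"pics/{tag}.png",im[:,:,::-1])
    c,M=cam("wrist",s); np.save(f"pics/{tag}.npy",M); return im,c,M
E
python3 - <<'E'
from h import *
for nm,P,z in [("wl",(459,-118,29),150),("wc",(631,-72,95),200),("bc",(674,157,80),185),("bl",(476,194,29),150)]:
    look(P,nm+"a",z,40); look(P,nm+"b",z,-40); print(nm,bot.read_state()["t"],bot.read_state()["joint_pos"].round(2))
g=[cv2.imread(f"pics/{n}a.png")[:,100:540] for n in ["wl","wc","bc","bl"]]
cv2.imwrite("pics/m1.png",cv2.resize(np.vstack([np.hstack(g[:2]),np.hstack(g[2:])]),(660,600),interpolation=3))
E
```

```text
wl 3.1083 [ 0.07  0.1  -0.52 -0.   -0.95 -0.32]
wc 4.85 [ 0.13  0.31 -0.12 -0.   -1.14 -0.24]
bc 6.85 [ 0.45  0.41 -0.   -0.   -1.16 -0.22]
bl 8.6417 [ 0.68  0.16 -0.44  0.   -0.96 -0.29]
```

View pics/m1.png

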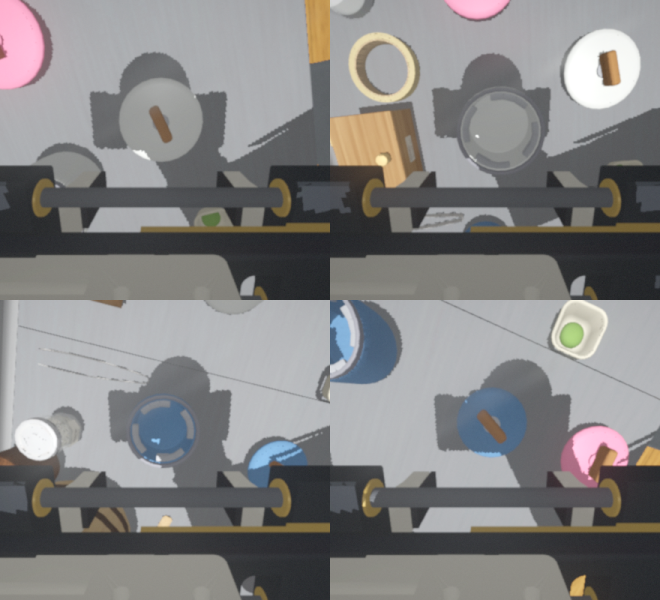

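Panels (each offset 100 px, scaled 0.75): white lid at (161,119) with its knob, white canister mouth at (500,128), blue canister mouth at (163,430) with grey tabs and blue gaps, and blue lid at (492,423). Now I'll measure lid poses and heights from the a/b pairs.

```bash
cat >> h.py <<'E'
def load(tag):
    im=cv2.imread(f"pics/{tag}.png")[:,:,::-1].copy(); return im,bot.get_calibration("wrist"),np.load(f"pics/{tag}.npy")
def brown(im): h=hsv(im); return ((h[...,0]<20)&(h[...,1]>100)&(h[...,2]>40))
def lidpose(tag,P,colour,r):
    im,c,M=load(tag); h=hsv(im); p0=proj([P[0],P[1],35],c,M)[0]
    kb,kc,_=blob(brown(im),p0)
    if colour=="blue": m=(h[...,0]>95)&(h[...,0]<125)&(h[...,1]>90)
    else: m=(h[...,1]<50)&(h[...,2]>WT)
    m=(m|kb).astype(np.uint8); m=cv2.morphologyEx(m,cv2.MORPH_OPEN,np.ones((5,5)))
    lb,_,st=blob(m,p0)
    hull=cv2.convexHull(np.argwhere(lb)[:,::-1].astype(np.int32))[:,0]
    (e,ax,_)=cv2.fitEllipse(hull)
    X=onplane(hull,c,M,29)[:,:2]; cc,rr=cv2.minEnclosingCircle(X.astype(np.float32))
    K=onplane(np.argwhere(kb)[:,::-1],c,M,50)[:,:2]; rect=cv2.minAreaRect(K.astype(np.float32))
    b=cv2.boxPoints(rect); e1,e2=b[1]-b[0],b[2]-b[1]; d=e1 if np.hypot(*e1)>np.hypot(*e2) else e2
    ev=np.linalg.eigh(np.cov(K.T))[1][:,1]
    return dict(e=e,kc=kc,C=np.array(cc),r=rr,k=K.mean(0),dim=rect[1],ang=np.degrees(np.arctan2(d[1],d[0]))%180,pca=np.degrees(np.arctan2(ev[1],ev[0]))%180,c=c,M=M)
WT=120
E
python3 - <<'E'
import h; from h import *
for nm,P,col,r in [("wl",(459,-118),"white",56),("bl",(476,194),"blue",47)]:
    D=[]
    for t in "ab":
        im,c,M=load(nm+t); p=proj([*P,35],c,M)[0].astype(int); hh=hsv(im)
        if col=="white": print("row V",hh[p[1]+14,p[0]-100:p[0]+100:8,2])
        d=lidpose(nm+t,P,col,r);D.append(d)
        print(nm+t,*[np.round(d[k],1) for k in ("e","kc","C","r","k","dim","ang","pca")])
    print("tri lid",tri([(d["e"],d["c"],d["M"]) for d in D]).round(1),"knob",tri([(d["kc"],d["c"],d["M"]) for d in D]).round(1))
q=[load(n)[0] for n in ["wca","wcb","bca","bcb"]]
g=[]
for n,P in [("wca",(631,-72,95)),("wcb",(631,-72,95)),("bca",(674,157,80)),("bcb",(674,157,80))]:
    im,c,M=load(n); p=proj(P,c,M)[0].astype(int); print(n,p)
    cr=im[max(p[1]-75,0):p[1]+75,p[0]-100:p[0]+100]; g.append(cv2.resize(cr,(400,300),interpolation=2))
cv2.imwrite("pics/m2.png",np.vstack([np.hstack(g[:2]),np.hstack(g[2:])])[:,:,::-1])
E
```

```text
row V [178 172 109 112 109 108 149 155 156 155 155 156 140 119 123 157 156 154
 153 149  98 100 100 117 178]
wla [205.6 108. ] [316.9 171.7] [ 537.8 -146.4] 279.0 [ 458.9 -110.1] [10.7 31.5] 100.7 100.2
row V [ 92  89  96  98 100 102 102 107 107 106 105 102  98  99  95  92  93  89
  85  84  85  86  85  83  80]
wlb [275.2 291.9] [157.2 244.9] [519.8 -64.1] 67.4 [ 609.4 -155.7] [22.7 12.1] 14.2 14.9
tri lid [ 473.8 -165.7  206.8] knob [ 457.8 -179.7  265.6]
bla [318.6 172.1] [318.6 172.1] [467.9 203.2] 18.6 [470.9 200.6] [11.4 36.9] 152.8 151.7
blb [307.5 241.6] [307.5 241.4] [481.3 202.9] 11.6 [484.3 194.3] [10.8 23.3] 154.6 161.2
tri lid [474.1 206.7  16.9] knob [474.1 206.8  16.1]
wca [313 158]
wcb [314 237]
bca [314 159]
bcb [315 237]
```

View pics/m2.png

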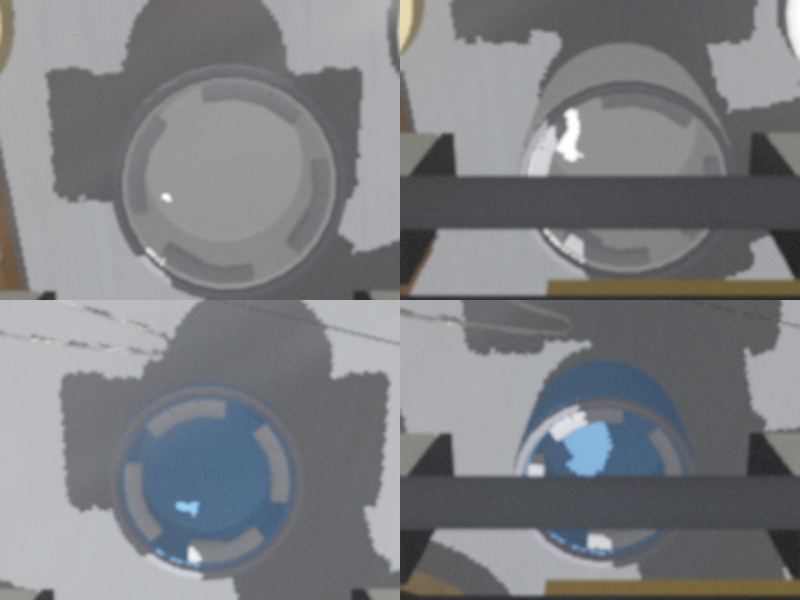

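The a-views show both mouths clear: white tabs dark grey, blue tabs light grey, with notches between. In the b-views the gripper bar hides part of the mouth. I'll retake the second view with a sideways shift and fix the masks.

```bash
cat > meas.py <<'E'
from h import *
def lid(tag,P,col):
    im,c,M=load(tag); h=hsv(im); p0=proj([*P,35],c,M)[0]
    yy,xx=np.mgrid[:400,:640]; near=np.hypot(xx-p0[0],yy-p0[1])<95
    kb,kc,_=blob(brown(im)&near,p0)
    kb=kb|False
    if col=="blue": m=(h[...,0]>95)&(h[...,0]<125)&(h[...,1]>70)
    else: m=(h[...,1]<40)&((h[...,2]>138)&(h[...,2]<168)|(h[...,2]>215))
    m=((m|kb)&near&(yy<215)).astype(np.uint8); m=cv2.morphologyEx(m,cv2.MORPH_OPEN,np.ones((7,7)))
    m=blob(m,p0)[0]; hull=cv2.convexHull(np.argwhere(m)[:,::-1].astype(np.int32))[:,0]
    X=onplane(hull,c,M,29)[:,:2]; cc,r=cv2.minEnclosingCircle(X.astype(np.float32))
    e=proj([*cc,29],c,M)[0]
    K=onplane(np.argwhere(kb)[:,::-1],c,M,50)[:,:2]; rect=cv2.minAreaRect(K.astype(np.float32))
    ev=np.linalg.eigh(np.cov(K.T))[1][:,1]
    print(tag,"C",np.round(cc,1),"r",round(r,1),"knob",K.mean(0).round(1),"pca",round(np.degrees(np.arctan2(ev[1],ev[0]))%180,1),"rect",np.round(rect[1],1),round(rect[2],1))
    return (e,c,M),(kc,c,M)
def tabs(tag,P,col,zf,ri):
    im,c,M=load(tag); h=hsv(im); yy,xx=np.mgrid[:400,:640]
    uv=np.c_[xx.ravel(),yy.ravel()]; X=onplane(uv,c,M,zf)[:,:2].reshape(400,640,2)-P[:2]
    rr=np.hypot(X[...,0],X[...,1])
    m=(h[...,1]<65)&(h[...,2]>100) if col=="blue" else (h[...,2]<136)
    m=(m&(rr<ri+13)&(rr>ri-6)).astype(np.uint8); m=cv2.morphologyEx(m,cv2.MORPH_OPEN,np.ones((3,3)))
    n,l,st,ce=cv2.connectedComponentsWithStats(m)
    out=[]
    for i in range(1,n):
        if st[i,4]>100:
            Z=X[l==i]; w=Z.mean(0); out.append((ce[i],w)); print(tag,"tab",st[i,4],ce[i].round(1),(w+P[:2]).round(1),"ang",np.degrees(np.arctan2(w[1],w[0])).round(1),"r",np.hypot(*w).round(1))
    return out,c,M
E
python3 - <<'E'
from meas import *
for nm,P,z in [("bl",(474,200,29),150),("bc",(674,157,80),185),("wc",(631,-72,95),200),("wl",(459,-116,29),150)]:
    look(P,nm+"c",z,40,-50)
print(bot.read_state()["t"])
for nm,P,col in [("wl",(459,-116),"white"),("bl",(474,202),"blue")]:
    a=lid(nm+"a",P,col);b=lid(nm+"c",P,col); print("tri",tri([a[0],b[0]]).round(1),tri([a[1],b[1]]).round(1))
for nm,P,col,zf,ri in [("wc",(631,-72),"white",93,40),("bc",(674,157),"blue",78,31)]:
    for t in "ac": tabs(nm+t,np.array(P),col,zf,ri)
E
```

```text
12.5333
wla C [ 460.  -117.4] r 55.3 knob [ 458.9 -110.1] pca 100.2 rect [10.7 31.5] 10.7
wlc C [ 463.3 -115.1] r 54.7 knob [ 459.  -109.2] pca 103.4 rect [11.4 41.3] 11.7
tri [ 460.9 -114.    13. ] [ 459.  -109.8   50.4]
bla C [467.5 202.9] r 17.4 knob [470.9 200.6] pca 151.7 rect [11.4 36.9] 62.8
blc C [470.4 200.2] r 25.0 knob [475.1 198.5] pca 152.9 rect [11.9 46.1] 62.2
tri [468.3 201.9  24.9] [471.3 200.6  37.8]
wca tab 3290 [301.2 130.8] [639.7 -97.7] ang -71.2 r 27.1
wca tab 172 [281.  181.5] [664.5 -53.7] ang 28.7 r 38.1
wca tab 105 [301.6 208. ] [648.4 -25.4] ang 69.6 r 49.7
wcc tab 2064 [334.  141.6] [662.1 -87.8] ang -26.9 r 34.9
wcc tab 181 [409.8 134.7] [592.6 -86.7] ang -159.0 r 41.1
bca tab 2550 [307.7 137.8] [684.8 140. ] ang -57.6 r 20.1
bca tab 361 [350.7 164.4] [640.  154.5] ang -175.8 r 34.1
bcc tab 2249 [364.6 134.6] [682.6 138.9] ang -64.7 r 20.1
bcc tab 422 [403.1 163.2] [640.2 155.6] ang -177.6 r 33.8
```

```bash
python3 - <<'E'
from meas import *
for t,px,zf,P0,col,ri in [("wca",(327.5,175),93,None,"white",40),("bca",(316.5,175),78,None,"blue",31)]:
    im,c,M=load(t); P=onplane(px,c,M,zf)[0][:2]; print(t,P.round(1))
    for u in "ac": tabs(t[:2]+u,P,col,zf,ri)
g=[]
for t,P in [("wla",(459,-116)),("wlc",(459,-116)),("bla",(474,202)),("blc",(474,202))]:
    im,c,M=load(t); p=proj([*P,35],c,M)[0].astype(int); print(t,p)
    h=hsv(im)
    for (dx,dy) in [(0,0),(-4,-8),(4,8),(8,14),(-8,-14),(25,0),(-25,0),(0,35)]: print((dx,dy),h[p[1]+dy,p[0]+dx],end=' ')
    print()
    g.append(cv2.resize(im[p[1]-75:p[1]+75,p[0]-100:p[0]+100],(400,300),interpolation=2))
cv2.imwrite("pics/m3.png",np.vstack([np.hstack(g[:2]),np.hstack(g[2:])])[:,:,::-1])
E
```

```text
wca [619.9 -54.8]
wca tab 1843 [321.6 145.6] [622.6 -82.4] ang -84.3 r 27.6
wca tab 583 [368.3 185.6] [582.2 -40. ] ang 158.5 r 40.5
wca tab 516 [315.8 215.7] [635.4 -15.9] ang 68.2 r 41.9
wcc tab 890 [339.7 154.3] [657.9 -75.9] ang -29.0 r 43.5
wcc tab 200 [408.6 134.4] [593.7 -87.2] ang -128.9 r 41.6
wcc tab 158 [412.7 194.5] [591.4 -30.1] ang 139.1 r 37.7
wcc tab 533 [367.  213.5] [636.2 -15.9] ang 67.2 r 42.3
bca [669.1 171.4]
bca tab 1438 [300.  154.9] [688.4 156.8] ang -37.0 r 24.2
bca tab 385 [351.  165.5] [639.5 155.4] ang -151.6 r 33.6
bca tab 415 [325.2 207.7] [653.5 201. ] ang 117.8 r 33.4
bcc tab 1414 [350.2 153.8] [691.  158.8] ang -29.9 r 25.3
bcc tab 451 [403.3 164. ] [639.8 156.2] ang -152.7 r 33.0
bcc tab 422 [375.8 205.3] [653.7 200.8] ang 117.6 r 33.2
wla [315 163]
(0, 0) [ 14 107 119] (-4, -8) [ 14 100 123] (4, 8) [ 14 108 118] (8, 14) [ 14 107 119] (-8, -14) [ 14  83 123] (25, 0) [ 60   2 156] (-25, 0) [ 60   3 157] (0, 35) [ 70   5 154] 
wlc [367 160]
(0, 0) [ 13 103 121] (-4, -8) [ 13 101 124] (4, 8) [ 14 106 123] (8, 14) [ 13 101 121] (-8, -14) [ 14 101 121] (25, 0) [ 75   3 156] (-25, 0) [ 45   3 157] (0, 35) [ 45   3 154] 
bla [314 169]
(0, 0) [ 13 107 126] (-4, -8) [ 14 106 128] (4, 8) [ 13 102 125] (8, 14) [ 13 105 124] (-8, -14) [ 14  96 127] (25, 0) [104 104 133] (-25, 0) [105  96 135] (0, 35) [103  95 225] 
blc [365 162]
(0, 0) [ 15 115 122] (-4, -8) [ 13 110 125] (4, 8) [ 14 116 121] (8, 14) [ 13 106 118] (-8, -14) [ 14 117 124] (25, 0) [106 107 134] (-25, 0) [105 105 133] (0, 35) [106 105 136]
```

View pics/m3.png

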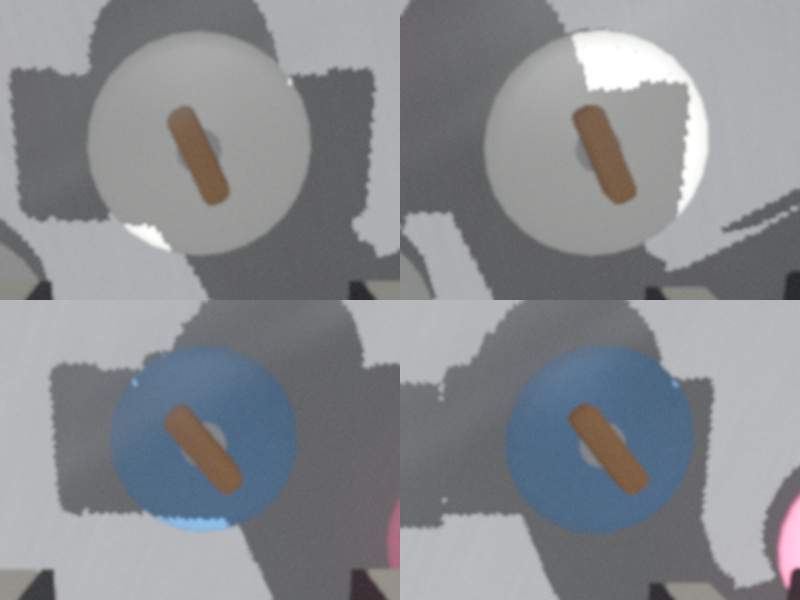

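Views wla/wlc and bla/blc clearly show both lid discs and knobs (knob centres near crop (200,155), (605,153), (203,450) and (608,450)). Thresholds need a bit of loosening, and tabs fitted iteratively.

```bash
cat > meas2.py <<'E'
from h import *
yy,xx=np.mgrid[:400,:640]; UV=np.c_[xx.ravel(),yy.ravel()]
def big(m):
    n,l,st,ce=cv2.connectedComponentsWithStats(m.astype(np.uint8)); i=1+np.argmax(st[1:,4]); return l==i,ce[i]
def lid(tag,P,col,z0=0):
    im,c,M=load(tag); h=hsv(im); p0=proj([*P,z0+35],c,M)[0]
    near=(np.hypot(xx-p0[0],yy-p0[1])<75)&(yy<222)
    br=(h[...,0]<22)&(h[...,1]>70)&(h[...,2]<200)&near
    kb,kc=big(br)
    if col=="blue": m=(h[...,0]>95)&(h[...,0]<125)&(h[...,1]>60)
    else: m=(h[...,1]<40)&((h[...,2]>138)&(h[...,2]<168)|(h[...,2]>215))
    m=((m|br)&near).astype(np.uint8); m=cv2.morphologyEx(cv2.morphologyEx(m,cv2.MORPH_CLOSE,np.ones((3,3))),cv2.MORPH_OPEN,np.ones((9,9)))
    m=big(m)[0]; hull=cv2.convexHull(np.argwhere(m)[:,::-1].astype(np.int32))[:,0]
    X=onplane(hull,c,M,z0+29)[:,:2]; cc,r=cv2.minEnclosingCircle(X.astype(np.float32))
    e=proj([*cc,z0+29],c,M)[0]
    K=onplane(np.argwhere(kb)[:,::-1],c,M,z0+50)[:,:2]; rect=cv2.minAreaRect(K.astype(np.float32))
    ev=np.linalg.eigh(np.cov(K.T))[1][:,1]
    print(tag,"C",np.round(cc,1),"r",round(r,1),"knob",K.mean(0).round(1),"pca",round(np.degrees(np.arctan2(ev[1],ev[0]))%180,1),"rect",np.round(rect[1],1),round(rect[2],1))
    return (e,c,M),(kc,c,M)
def tabs(tag,P,col,zf,ri):
    im,c,M=load(tag); h=hsv(im); Q=onplane(UV,c,M,zf)[:,:2].reshape(400,640,2)
    P=np.array(P,float)
    for it in range(4):
        X=Q-P; rr=np.hypot(X[...,0],X[...,1])
        m=(h[...,1]<70)&(h[...,2]>80) if col=="blue" else (h[...,2]<136)
        m=(m&(rr<ri+7)&(rr>ri-4)&(yy<222)).astype(np.uint8); m=cv2.morphologyEx(m,cv2.MORPH_OPEN,np.ones((3,3)))
        n,l,st,ce=cv2.connectedComponentsWithStats(m)
        I=[i for i in range(1,n) if st[i,4]>150]
        W=np.array([Q[l==i].mean(0)@[1,1j] for i in I]); a=np.angle(W-P@[1,1j])
        th=np.angle(np.mean(np.exp(4j*a)))/4; k=np.round((a-th)/(np.pi/2))
        A=np.c_[np.ones(len(W)),np.exp(1j*np.pi/2*k)]; s=np.linalg.lstsq(A,W,rcond=None)[0]
        P=np.array([s[0].real,s[0].imag])
    print(tag,"centre",P.round(1),"tab ang mod90",round(np.degrees(np.angle(s[1]))%90,1),"r",round(abs(s[1]),1),"areas",[int(st[i,4]) for i in I],"res",np.abs(A@s-W).round(1))
    return [ (int(round(np.degrees(x)/90)),ce[i]) for x,i in zip(a-np.angle(s[1]),I)],c,M
E
python3 - <<'E'
from meas2 import *
for nm,P,col in [("wl",(459,-116),"white"),("bl",(474,202),"blue")]:
    a=lid(nm+"a",P,col);b=lid(nm+"c",P,col); print("tri",tri([a[0],b[0]]).round(1),tri([a[1],b[1]]).round(1))
for nm,P,col,zf,ri in [("wc",(620,-56),"white",93,40),("bc",(669,171),"blue",78,31)]:
    A,B=[tabs(nm+t,P,col,zf,ri) for t in "ac"]
    for k,u in A[0]:
        for k2,v in B[0]:
            if (k-k2)%4==0: print("z",tri([(u,*A[1:]),(v,*B[1:])]).round(1))
E
```

```text
wla C [ 460.5 -116.8] r 57.4 knob [ 459.9 -115. ] pca 100.3 rect [12.4 43.1] 10.9
wlc C [ 460.2 -116.6] r 55.3 knob [ 460.5 -116.7] pca 102.0 rect [13.4 46.9] 10.9
tri [ 460.4 -117.    30.7] [ 459.9 -115.3   45.5]
bla C [475.  197.9] r 45.9 knob [474.5 198.7] pca 151.9 rect [12.8 44.5] 61.5
blc C [475.9 198.5] r 46.1 knob [475.2 198.5] pca 153.0 rect [12.7 47.4] 62.5
tri [474.7 198.7  23.3] [474.6 198.8  47.6]
wca centre [620.7 -54.6] tab ang mod90 68.9 r 40.6 areas [431, 426, 488, 410] res [1.4 1.5 0.7 0.9]
wcc centre [612.6 -51.1] tab ang mod90 62.5 r 40.7 areas [200, 369] res [0. 0.]
z [609.  -92.4 142.2]
z [635.3 -23.5 115.3]
bca centre [669.6 171.1] tab ang mod90 28.3 r 32.4 areas [396, 301, 356, 298] res [0.6 0.6 0.5 0.4]
bcc centre [669.8 171.6] tab ang mod90 28.0 r 32.3 areas [369, 349, 341, 320] res [0.1 0.1 0.3 0.3]
z [685.3 142.9  80.3]
z [639.8 156.2  73.3]
z [698.  186.9  75.6]
z [654.4 200.5  75.8]
```

Solid: white lid (460,-117) at 101°, blue lid (475,198.6) at 152°, blue canister (669.7,171.3) with tabs at 28.1° → notches at 73.1°. White canister is (620.7,-54.6), with tabs ~68.9°. I'll recheck white with two more looks, then grasp the white lid.

```bash
cat >> h.py <<'E'
def grasp(P,ang,force=40):
    """grip lid knob at world xy P, knob axis ang (deg); hover then down"""
    s=bot.read_state(); best=None
    for a in (ang,ang+180):
        q=down(np.radians(a)); j=bot.solve_ik([*P,120],q)
        if j is not None and (best is None or abs(j[5])<abs(best[0])): best=(j[5],q,a)
    bot.move_ptp([*P,120],best[1]); bot.line_to([*P,34],150); bot.move_gripper(8,force)
    s=bot.read_state(); print("grip",best[2],s["width"].round(1),s["finger_force"].round(1),s["tcp_pos"].round(1),"t",s["t"])
    return best[2]
E
python3 - <<'E'
from meas2 import *
P=(620.7,-54.6,95)
for t,k,dy in [("d",40,40),("e",60,0)]:
    look(P,"wc"+t,190,k,dy); tabs("wc"+t,P[:2],"white",93,40)
print(bot.read_state()["t"])
print(grasp((460.2,-116.8),101.3))
bot.line_to([460.2,-116.8,190],200)
s=bot.read_state(); print(s["t"],s["width"],s["joint_pos"].round(2),s["contact_force"].round(1),s["moment"].round(2))
im=bot.camera("side"); cv2.imwrite("pics/s1.png",im[:,:,::-1])
E
```

```text
wcd centre [621.7 -50.2] tab ang mod90 69.4 r 39.7 areas [485, 444, 516] res [1.3 1.3 1.9]
wce centre [618.5 -52.6] tab ang mod90 67.2 r 40.2 areas [189, 398, 612, 507] res [3.4 2.2 2.6 0.3]
13.775Traceback (most recent call last):
  File "<stdin>", line 6, in <module>
  File "h.py", line 66, in grasp
    s=bot.read_state(); print("grip",best[2],s["width"].round(1),s["finger_force"].round(1),s["tcp_pos"].round(1),"t",s["t"])
                                             ^^^^^^^^^^^^^^^^
AttributeError: 'float' object has no attribute 'round'
```

```bash
sed -i 's/s\["width"\].round(1),s\["finger_force"\].round(1)/s["width"],s["finger_force"]/' h.py; python3 - <<'E'
from meas2 import *
s=bot.read_state(); print(s["t"],s["width"],s["finger_force"],s["tcp_pos"],s["joint_pos"].round(2))
g=[]
for t in "ade":
    im,c,M=load("wc"+t); p=proj([620.5,-54,93],c,M)[0]
    print(t,p.round(1),"px centre z102->",onplane((327.5,172),c,M,102).round(1) if t=="a" else "")
    for z,r,col in [(93,40,(255,0,0)),(102,54.5,(0,255,0))]:
        th=np.radians(np.arange(0,360,6)); 
        for u in proj(np.c_[620.5+r*np.cos(th),-54+r*np.sin(th),0*th+z],c,M).round().astype(int): im[u[1],u[0]]=col
    p=p.astype(int); g.append(cv2.resize(im[p[1]-75:p[1]+75,p[0]-100:p[0]+100],(400,300),interpolation=0))
g.append(g[0]*0); cv2.imwrite("pics/m4.png",np.vstack([np.hstack(g[:2]),np.hstack(g[2:])])[:,:,::-1])
E
```

```text
16.5333 12.549702725290597 39.99004662036896 [ 460.21951011 -116.78133599   33.95593421] [ 0.17  0.26 -0.66 -0.   -0.65  0.03]
a [326.9 176. ] px centre z102-> [[619.8 -59.2 102. ]]
d [269.4 157. ] px centre z102-> 
e [314.1 134.1] px centre z102->
```

View pics/m4.png

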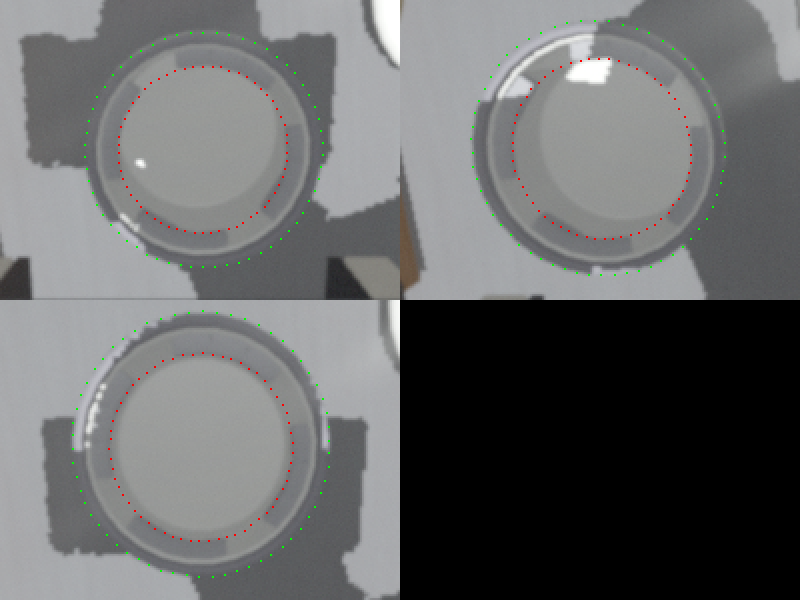

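Circles at the estimated centre (620.5,-54.3) match the tab inner edges in all three views (e.g. crop a around (203,150)), so the white pose holds. The white lid is gripped (12.5 mm wide). Lift, carry, and lower with force readings.

```bash
cat >> h.py <<'E'
def st(): 
    s=bot.read_state(); return s["tcp_pos"],np.array(s["contact_force"]),np.array(s["moment"]),s
def rep(tag,base):
    p,f,m,s=st(); print(tag,"t%.1f"%s["t"],"z%.1f"%p[2],p[:2].round(1),"F",(f-base[0]).round(1),"M",(m-base[1]).round(2),"w%.1f"%s["width"],"j6 %.2f"%s["joint_pos"][5])
def lower(P,yaw,z0,z1,base,fmax,step=1.0):
    z=z0
    while z>z1:
        z-=step; bot.line_to([*P,z],25,down(np.radians(yaw)))
        if (st()[1]-base[0])[2]>fmax: break
    rep("lower",base); return z
E
python3 - <<'E'
from h import *
P=(620.5,-54.4); yaw=-66.1
bot.line_to([460.2,-116.8,190],250)
bot.move_ptp([*P,150],down(np.radians(yaw))); bot.pause(0.3)
p,f,m,s=st(); base=(f,m); np.save("base.npy",base); print(f.round(1),m.round(2)); rep("hover",base)
bot.line_to([*P,126],60)
rep("pre",base)
z=lower(P,yaw,126,114,base,6); print(z)
E
```

```text
[-0.5 -0.3 -2.9] [-0.05  0.15  0.  ]
hover t18.4 z150.7 [620.2 -54.7] F [0. 0. 0.] M [0. 0. 0.] w12.7 j6 0.19
pre t18.9 z125.6 [620.4 -54.5] F [0.3 1.  1.7] M [ 0.03 -0.06 -0.01] w12.9 j6 0.19
lower t21.6 z115.5 [620.7 -54.4] F [-1.5  0.5  6.4] M [ 0.21  0.66 -0.  ] w12.8 j6 0.19
115.0
```

It dropped below the flange level (121.5) with no force, so the lugs are through. Press and turn.

```bash
cat >> h.py <<'E'
def turn(P,z,yaw,total,base,mmax=1.2,step=4):
    a=0
    while a<total:
        a+=step; bot.line_to([*P,z],60,down(np.radians(yaw-a)))
        if a%8==0: rep(f"turn{a}",base)
        if abs((st()[2]-base[1])[2])>mmax: break
    rep(f"end{a}",base); return yaw-a
E
python3 - <<'E'
from h import *
base=np.load("base.npy"); P=(620.5,-54.4); yaw=-66.1
z=lower(P,yaw,115,109.5,base,25,1.5)
yaw=turn(P,z,yaw,48,base)
E
```

```text
lower t22.6 z110.0 [620.7 -54.4] F [-3.5  2.  12.9] M [0.44 1.52 0.  ] w12.8 j6 0.19
turn8 t23.1 z110.0 [621.1 -54.4] F [-2.3  1.5 11.5] M [0.39 0.96 0.08] w12.9 j6 0.05
turn16 t23.6 z109.9 [621.3 -54.4] F [-1.   2.1 11.1] M [0.32 0.68 0.09] w12.9 j6 -0.09
turn24 t24.1 z110.0 [621.2 -54.3] F [-1.7  0.5 10.9] M [0.44 0.78 0.02] w12.4 j6 -0.23
turn32 t24.6 z110.0 [621.5 -54.3] F [-0.8  0.9 11.9] M [ 0.41  0.49 -0.01] w12.7 j6 -0.37
turn40 t25.1 z110.0 [621.3 -54.2] F [-2.7  2.2 11.8] M [0.56 0.82 0.54] w12.7 j6 -0.51
turn48 t25.6 z110.0 [621.5 -54.4] F [-0.1  0.8 10.2] M [ 0.24  0.37 -0.06] w12.5 j6 -0.65
end48 t25.6 z110.0 [621.5 -54.4] F [-0.1  0.8 10.2] M [ 0.24  0.37 -0.06] w12.5 j6 -0.65
```

```bash
python3 - <<'E'
from h import *
base=np.load("base.npy"); P=(620.5,-54.4); yaw=-66.1-48
for a in (2,4,6):
    bot.line_to([*P,109.5],30,down(np.radians(yaw-a))); rep(a,base)
bot.line_to([*P,109.5],30,down(np.radians(yaw-4)));rep("back",base)
bot.line_to([*P,113],20); rep("up",base)
bot.move_gripper(40); bot.pause(0.2); 
bot.line_to([*P,200],200)
P3=(620.5,-54.4,102)
import meas2
for t,dy in (("f",0),("g",-45)): look((620.5,-54.4,110),"wc"+t,230,40,dy)
A=meas2.lid("wcf",P3[:2],"white",77.5);B=meas2.lid("wcg",P3[:2],"white",77.5)
print(tri([A[0],B[0]]).round(1),tri([A[1],B[1]]).round(1),bot.read_state()["t"])
im=load("wcf")[0]; im2=bot.camera("side")
cv2.imwrite("pics/m5.png",np.hstack([im[40:280,160:480],cv2.resize(im2[120:270,230:430],(320,240),interpolation=2)])[:,:,::-1])
E
```

```text
2 t25.9 z110.1 [621.4 -54.4] F [0.  0.8 8.6] M [0.15 0.   0.1 ] w12.8 j6 -0.68
4 t26.1 z110.1 [621.4 -54.4] F [1.3 0.6 9.8] M [ 0.13 -0.05  0.24] w12.9 j6 -0.72
6 t26.4 z110.1 [621.4 -54.4] F [ 1.  -0.3  8. ] M [ 0.08 -0.08  0.21] w12.7 j6 -0.75
back t26.6 z110.3 [621.4 -54.4] F [ 0.2  0.1 10.9] M [ 0.16  0.1  -0.11] w12.5 j6 -0.72
up t27.0 z111.6 [619.7 -54.1] F [ 1.3  2.6 -5.6] M [ 0.79 -0.59  0.01] w12.6 j6 -0.72
wcf C [619.9 -49.2] r 27.1 knob [619.4 -53.4] pca 61.7 rect [45.  12.4] 61.3
wcg C [616.4 -50.4] r 26.7 knob [619.8 -54. ] pca 62.9 rect [44.7 15. ] 63.0
[619.6 -52.6 126.5] [619.3 -53.4 124.5] 29.575
```

View pics/m5.png

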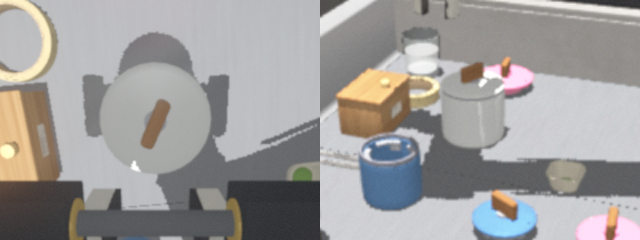

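Wrist and side views show the white lid seated concentric on its canister (knob at (155,124)). It resisted a 5.6 N pull at the locked height (111.6 → 77.6), so it is locked and at its stop. Now the blue lid.

```bash
python3 - <<'E'
from h import *
L=(475.2,198.6)
bot.move_ptp([*L,200],down(np.radians(152.2-180)))
bot.move_gripper(60)
a=grasp(L,152.2); 
bot.line_to([*L,190],250)
yaw=a+10.9; P=(669.7,171.3)
bot.move_ptp([*P,140],down(np.radians(yaw))); bot.pause(0.3)
p,f,m,s=st(); base=(f,m); np.save("base.npy",base); np.save("yaw.npy",yaw); rep("hover",base)
bot.line_to([*P,111],60); rep("pre",base)
print(lower(P,yaw,111,99,base,6))
E
```

```text
grip 332.2 12.812524881235118 39.98548686504364 [475.  198.4  33.9] t 33.325
hover t35.2 z140.9 [669.3 171.9] F [0. 0. 0.] M [0. 0. 0.] w13.0 j6 0.74
pre t35.9 z110.7 [669.8 171.2] F [-0.6 -0.6  0.5] M [ 0.04 -0.04 -0.02] w12.9 j6 0.74
lower t38.9 z99.5 [669.8 171.3] F [-3.9 -0.8  6.6] M [ 0.07  1.32 -0.03] w12.9 j6 0.74
99.0
```

Through the notches (well below 106.5). Press and turn until the stop is felt.

```bash
python3 - <<'E'
from h import *
base=np.load("base.npy"); P=(669.7,171.3); yaw=float(np.load("yaw.npy"))
z=lower(P,yaw,99,94.5,base,25,1.5)
yaw=turn(P,z,yaw,36,base,0.6)
for i in range(10):
    yaw-=2; bot.line_to([*P,z],30,down(np.radians(yaw))); rep(yaw,base)
    if (st()[2]-base[1])[2]>0.35: break
bot.line_to([*P,98],20); rep("up",base)
E
```

```text
lower t39.6 z95.3 [669.8 171.3] F [-4.5 -1.   8.5] M [-0.    1.73 -0.01] w13.0 j6 0.74
turn8 t40.1 z95.3 [669.7 171.4] F [-5.2 -0.8  9.5] M [ 0.07  1.87 -0.02] w12.8 j6 0.60
turn16 t40.6 z95.3 [669.8 171.4] F [-5.5 -0.2  9.6] M [ 0.07  1.84 -0.02] w12.7 j6 0.46
turn24 t41.1 z95.4 [669.8 171.4] F [-6.3 -0.7  9. ] M [ 0.2   1.84 -0.05] w13.0 j6 0.32
turn32 t41.6 z95.4 [669.8 171.5] F [-5.3  0.2  9.5] M [ 0.25  1.83 -0.07] w12.9 j6 0.19
end36 t41.9 z95.3 [669.7 171.6] F [-5.4  0.4  9.4] M [ 0.46  1.9  -0.05] w12.3 j6 0.12
305.09999999999997 t42.1 z95.3 [669.7 171.6] F [-6.1  0.8  9.1] M [0.45 2.01 0.24] w12.9 j6 0.08
303.09999999999997 t42.4 z95.3 [669.8 171.8] F [-5.   2.1  9.1] M [0.65 1.78 0.11] w12.9 j6 0.05
301.09999999999997 t42.6 z95.4 [670.1 172. ] F [-4.4  1.8  9.5] M [0.74 1.56 0.09] w12.8 j6 0.01
299.09999999999997 t42.9 z95.4 [670.3 172. ] F [-4.9  1.7  7.6] M [0.73 1.29 0.17] w12.9 j6 -0.02
297.09999999999997 t43.1 z95.4 [670.5 172. ] F [-3.1  1.1  7.6] M [0.68 1.14 0.31] w12.7 j6 -0.06
295.09999999999997 t43.4 z95.4 [670.6 172. ] F [-3.2  1.5  7.5] M [0.67 0.88 0.26] w12.8 j6 -0.09
293.09999999999997 t43.6 z95.5 [670.7 172. ] F [-3.   1.1  7.5] M [0.52 0.71 0.19] w12.7 j6 -0.13
291.09999999999997 t43.9 z95.4 [670.7 171.9] F [-2.2  1.   7.1] M [0.55 0.53 0.21] w13.0 j6 -0.16
289.09999999999997 t44.1 z95.4 [670.8 171.9] F [-1.   0.8  7.4] M [0.48 0.4  0.29] w12.9 j6 -0.20
287.09999999999997 t44.4 z95.4 [670.8 171.8] F [-1.   0.2  8.1] M [0.37 0.3  0.18] w12.6 j6 -0.23
up t44.7 z96.5 [668.9 171.3] F [-0.6  1.9 -7.5] M [ 0.89 -0.25  0.06] w12.7 j6 -0.23
```

Stop felt at about 38°. The lid holds at 96.5 (→ 62.5) against a 7.5 N pull, so it's locked. Release, back off, check.

```bash
python3 - <<'E'
from meas2 import *
bot.move_gripper(40); bot.pause(0.2); bot.line_to([669.7,171.3,220],200)
for t,dy in (("f",0),("g",-45)): look((669.7,171.3,95),"bc"+t,215,40,dy)
A=lid("bcf",(669.7,171.3),"blue",62.5);B=lid("bcg",(669.7,171.3),"blue",62.5)
print("tri disc,knob",tri([A[0],B[0]]).round(1),tri([A[1],B[1]]).round(1))
bot.move_ptp([450,0,300],down(-np.pi/2)); print(bot.read_state()["t"])
a,b=bot.camera("scene"),bot.camera("side")
cv2.imwrite("pics/m6.png",np.hstack([cv2.resize(a[100:300,240:440],None,fx=2,fy=2,interpolation=2),cv2.resize(b[130:330,230:430],None,fx=2,fy=2,interpolation=2)])[:,:,::-1])
E
```

```text
bcf C [668.6 171.5] r 45.7 knob [668.2 173.2] pca 106.5 rect [11.7 44.1] 17.5
bcg C [670.2 171.6] r 46.5 knob [669.2 171.6] pca 108.6 rect [13.9 45.6] 17.2
tri disc,knob [668.3 172.5  81.3] [668.4 172.6 109.5]
48.6
```

View pics/m6.png

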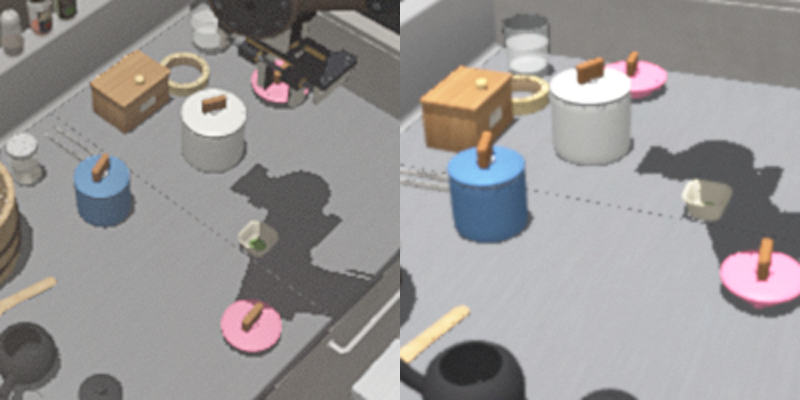

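Both lids sit flush: white at crop (213,115) and blue at (102,175). The bystanders have not moved. Handing in.

```bash
python3 -c "
from plant import bot
print(bot.close_job())"
```

```text
the job is handed in; nothing more can be done
None
```

Both lids are on their own canisters and locked: each was turned clockwise to the stop and held against a 5–8 N upward pull, though both canisters turned in place once at the stop (about 10–18°), and I backed the white lid off 2° before letting go; the job was handed in at about 49 s.

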